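# Hone a kitchen knife on a leaning diamond plate, face by face

## Robot

A 6-joint arm with a two-finger parallel gripper is mounted at the origin on a cart in front of the work surface, level with it; the furniture and walls round the work are solid. World frame = base frame: x ahead of the robot, y to its left, z up, the work surface at z = 0. Lengths are in m, angles in rad, forces in N, time in s.
With the tool pointing down it reaches from about 0.4 to 0.825 m from the base axis. Payload 7 kg.
Tool frame: the origin (TCP) lies on the centre line of the jaws, within the pads' length; the fingertips stand 22 mm ahead of it and the grasp point (between the pads) lies 3 mm ahead of it; z points along the fingers, y is the line along which they close (so a half turn about z gives the same grasp; the last joint's range is limited). The gripper opens to 88 mm and grips with 3 to 60 N. Pads are 19 mm wide; open, the fingers measure 130 mm over their backs; the gripper's body (78 mm by 193 mm) begins 47 mm behind the grasp point.
Start: joints at [-0.87, 0.359, 0.012, 0, -1.224, -0.288], TCP at [0.271, -0.618, 0.224] pointing down, gripper open.
Joint ranges: [-3.07, 3.07], [-1.43, 2.12], [-1.02, 1.25], [-3.03, 1.67], [-3.05, -0], [-3.03, 3.03]. Speed limits (rad/s): [2.39, 2.39, 3.01, 3.14, 3.14, 3.14].

## Interface

Orientations are given as [roll, pitch, yaw] about the fixed x, y, z axes, in that order (R = Rz(yaw) Ry(pitch) Rx(roll)).
In Python, from station import arm gives the robot as it stands.
- The arm moves only by the tool arm_command, never from a script. Its argument "series" is one flat list of numbers, 7 for each row, row after row: the turn, a rotation vector about the tool's x, y, z each as a share of 90 degrees, from -1 to 1, then the shift along the tool's x, y, z each as a share of 0.1 m, from -1 to 1, then the opening, from 0 (shut) to 1 (fully open). A call has 1 to 8 rows; each row is the pose to reach, as a shift and turn from the pose commanded when the call began, along the tool's axes at that moment; what a row does not reach only later rows make up. A row lasts 1/8 s, in which the tool goes at most 62.5 mm and 10.7 degrees, less where a joint would pass 70% of its speed; a pose out of reach is approached as far as the arm can. A call with a number of a shift or a turn outside -1 to 1 is refused whole. A call with a gripper value outside its range is refused whole. The fingers move at their own pace and stop on an object; "force" is the grip in N (left out, the last holds). Time passes only in rows, so rows that repeat a pose let the fingers close. It gives the time, the measured TCP pose, the force, the opening and the grip force at its end, in the units of the state.
- arm.get_state(): the state, without advancing time (a new reading comes with each control period).
- arm.grab_frame(name): name is "side" or "top"; returns the picture (400x640x3 uint8, blue, green, red); there is no depth.
- arm.camera_model(name): a dict with "fovy" (degrees; the focal length in pixels is half the picture's height over the tangent of half this angle, whatever the lens; pixels are square), "cx", "cy" (the principal point, pixels), "pose" (4x4, takes a point from camera to world coordinates). Camera axes: x right, y down, z forward; pixel columns grow to the right and rows downward; lengths in m; the calibration is good to about 2 mm. A picture is of the moment at which its call begins. camera_model takes no time and is no camera call.
- arm.job_done(): hands the job in; it is judged then, once.
The state is a dict: "t": time; "q": joint angles; "qd": joint speeds; "joint_efforts": joint torques, N m; "eef_pos": TCP position; "ee_rot": TCP orientation; "force": force on the tool from outside, world axes, zero at the start; "moment": the same for the moment, N m; "width": finger opening in m; "gripper_force": force on a finger pad.
Only numpy, scipy, OpenCV 4.12 (cv2) and the standard library are available. Lean on these libraries where they do the work, as an engineer would, in place of code of your own. Each camera call takes 0.05 s, during which the arm holds its last target. There are 200 camera calls.

## Task

Take the knife from the middle slot of the bamboo dock and hone both faces on the leaning diamond plate with light pressure, feeling for contact, blade upright (the plate's lean makes the angle) and edge down. The burr stands on the knife's right-hand face, so draw that one first, downwards and back, from the heel in the plate's upper half to the tip part in its lower half; then turn the knife round so that the left-hand face meets the plate and draw it the same way. Put the knife back in the slot it came from, edge down with the handle on its rest, and leave the other things alone.

Things in the scene. Friction and masses are not known exactly. Their poses are not given: they have to be found in the camera images.
- knife: santoku, loose, about 160 g. Origin in the handle, where to grip it; x to the tip, z to the spine (up when the edge is down), y out of the left-hand face (right-hand face: -y). Dark handle x -75 to +38 mm, 20 mm thick (y), z -14 to +14. Blade from heel x +45 to tip x +185, 2.2 mm thick, spine z +14, straight edge at z -28
- edge_middle (a point): point on the knife's edge half way between heel and tip, at [115, 0, -28] mm in the knife
- stand: beech stand, fixed, foot 150 x 92 mm; origin: centre of its underside, z up. Carries a grey dotted diamond plate, 44 mm wide (y), face to -x (the robot's right), top at z 144 mm, leaning back about +x by 14 to 22 degrees as clamped (not reported: see or feel it); face at x = -39 + (z - 30) tan(lean) mm. Rubber-mounted: yields 1 mm per 5 N. Light stroke: 2 to 8 N; over 15 N ruins the edge
- dock: bamboo knife dock, fixed, 270 x 121 mm. Origin: centre of the underside; x along the slots. Three slots, x -5 to +135 mm, 7 mm wide, rounded mouths, at y 0 (middle) and +-32; slot floors at z 18, block top z 48. Handle rest bar x -134 to -116, top z 32. Knife home: its origin at [-60, 0, 46] mm in the dock, axes parallel
- mug: yellow mug, 102 mm tall, standing by, origin under its centre; leave alone
- bird_bowl: white bowl with a dark rim, 128 mm wide, 64 mm high, origin under its centre; leave alone
- blue_bowl: blue and white bowl, 121 mm wide, 58 mm high, origin under its centre; leave alone
- teaspoon: steel spoon, 150 mm long, lying by; origin under its centre; leave alone
- chilli_bottle: small red and yellow sauce bottle, 178 mm tall, origin under its centre; leave alone

How it is judged:
On the way, in this order (a step that is already met when the one before it is completed fails the run):
1. the right-hand face's heel part meets the upper half of the plate, blade upright (within 8 degrees), more than 1 N (contact force between knife and stand above 1 N and angle between knife's own z axis and vertical below 0.14 rad and y of knife in the frame of stand between -0.097 and -0.04 m and z of edge_middle in the frame of stand above 0.084 m), for 0.1 s.
2. the middle of the right-hand face's edge is drawn over the plate in contact (contact force between knife and stand above 1 N and angle between knife's own z axis and vertical below 0.14 rad and y of knife in the frame of stand between -0.128 and -0.104 m), for 0.1 s.
3. the right-hand face's tip part meets the lower half of the plate, still in contact (contact force between knife and stand above 1 N and angle between knife's own z axis and vertical below 0.14 rad and y of knife in the frame of stand between -0.19 and -0.138 m and z of edge_middle in the frame of stand below 0.08 m), for 0.1 s.
4. the left-hand face's heel part meets the upper half of the plate, blade upright (within 8 degrees), more than 1 N (contact force between knife and stand above 1 N and angle between knife's own z axis and vertical below 0.14 rad and y of knife in the frame of stand between 0.04 and 0.097 m and z of edge_middle in the frame of stand above 0.084 m), for 0.1 s.
5. the middle of the left-hand face's edge is drawn over the plate in contact (contact force between knife and stand above 1 N and angle between knife's own z axis and vertical below 0.14 rad and y of knife in the frame of stand between 0.104 and 0.128 m), for 0.1 s.
6. the left-hand face's tip part meets the lower half of the plate, still in contact (contact force between knife and stand above 1 N and angle between knife's own z axis and vertical below 0.14 rad and y of knife in the frame of stand between 0.138 and 0.19 m and z of edge_middle in the frame of stand below 0.08 m), for 0.1 s.
At the end, for the whole second after the job is handed in: The knife stands at rest in the dock's middle slot, edge down: origin within 15 mm along the slot, 5 mm across it and 4 mm in height of its home, within 8 degrees of upright, tip pointing the way the slot runs (x of knife in the frame of dock between -0.075 and -0.045 m and y of knife in the frame of dock between -0.005 and 0.005 m and z of knife in the frame of dock between 0.042 and 0.05 m and angle between knife's own z axis and vertical below 0.14 rad and angle between the x axis of knife and the x axis of dock, either way round below 0.1 rad and x of edge_middle in the frame of dock above 0 m and linear speed of knife below 0.02 m/s); the robot touches nothing.
It fails at once if the knife is pressed on the plate with more than 15 N (contact force between knife and stand above 15 N).
It fails at once if a bystander (mug, bowls, teaspoon, chilli bottle) is moved by more than 20 mm (distance of any of mug, bird_bowl, blue_bowl, teaspoon, chilli_bottle from where it was at the start of the episode above 0.02 m).
It also fails if it takes over 72 s, if anything falls off the work surface, if the arm or the gripper's body presses on something with over 40 N, if the wrist force passes 120 N, or if a joint passes its speed limit or range.

## Working session

There is one attempt and no reset: what is moved stays moved. The work goes in short steps, Python scripts to look and compute and a tool call to move; the robot and the scene stay as the last step left them, time stands still between calls to the robot, and variables do not carry over. Pictures are saved under pics/ and viewed, at most 10 in all, crops included, and the job is handed in when it is done.

Besides the shell and the picture viewer there is one more tool, called after "Request:" by a JSON object that holds its "method" and its "body". arm_command: Moves the arm, as the interface text tells. Its arguments: {"type":"object","properties":{"series":{"type":"array"},"force":{"type":"number"}},"required":["series"]}

```bash
mkdir -p pics; ls; python3 - <<'E'
from station import arm
import cv2,json
for n in("top","side"):
    cv2.imwrite(f"pics/{n}0.png",arm.grab_frame(n)); m=arm.camera_model(n); print(n,m)
print(arm.get_state())
E
```

```text
pics
top {'fovy': 49.11210921894599, 'cx': 329.26109849505707, 'cy': 199.4900068475042, 'pose': array([[-0.0092875 , -0.99778107,  0.06592933,  0.50234363],
       [-0.99992442,  0.00979817,  0.00742667, -0.01054317],
       [-0.00805618, -0.06585537, -0.99779666,  1.61183411],
       [ 0.        ,  0.        ,  0.        ,  1.        ]])}
side {'fovy': 45.81987897589224, 'cx': 317.67808963698906, 'cy': 195.5759388010775, 'pose': array([[ 0.97998646,  0.16103679, -0.11702002,  0.83974154],
       [ 0.19871479, -0.75657631,  0.62298051, -1.24167398],
       [ 0.0117882 , -0.63376607, -0.77343494,  1.568028  ],
       [ 0.        ,  0.        ,  0.        ,  1.        ]])}
{'t': 0.1, 'q': array([-8.69921860e-01,  3.59328467e-01,  1.11309847e-02, -2.93559634e-04,
       -1.22411841e+00, -2.88107620e-01]), 'qd': array([-0.00282518, -0.00019056,  0.00165916,  0.00112446, -0.00041457,
        0.00037184]), 'joint_efforts': array([-1.54859819e-03, -5.84162307e+01,  2.93747646e+01,  7.01549158e+00,
        1.01509859e-02, -7.19236323e-05]), 'eef_pos': array([ 0.27056031, -0.61790505,  0.22360206]), 'ee_rot': array([ 3.14005730e+00, -1.67200715e-04, -2.72892563e+00]), 'force': array([-0.08666392, -0.48324317, -0.87568468]), 'moment': array([0.03340709, 0.01034549, 0.04102343]), 'gripper_force': 0.0, 'width': 0.08761536516518839}
```

View pics/top0.png

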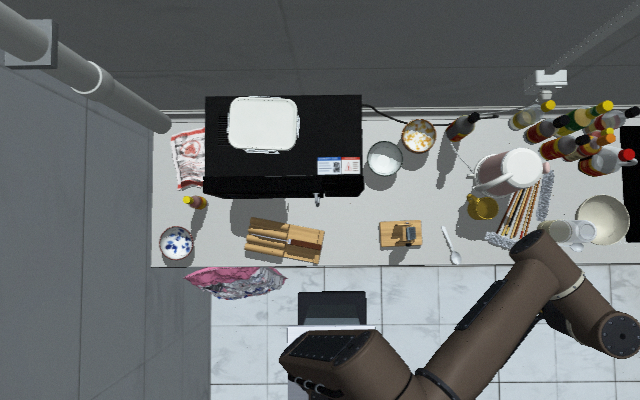

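View pics/side0.png

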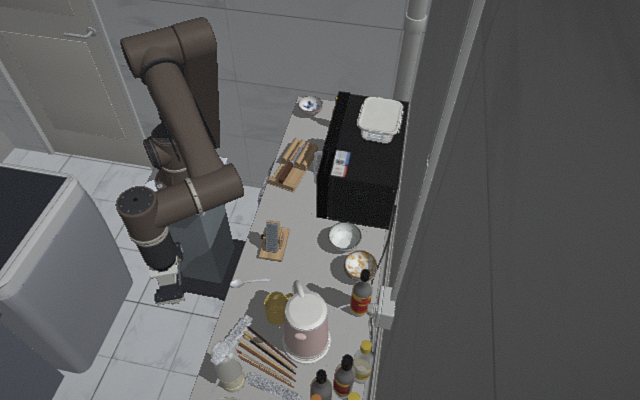

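Top view: the dock is at about (285,240), the stand at (401,235), with the spoon at (452,247) and the blue bowl at (177,242). The side view shows the dock at (292,165) and the stand at (273,240). I'll enlarge these next.

```bash
python3 - <<'E'
import cv2,numpy as np
t=cv2.imread("pics/top0.png");s=cv2.imread("pics/side0.png")
f=lambda im,x,y,w,h,k:cv2.resize(im[y:y+h,x:x+w],None,fx=k,fy=k,interpolation=cv2.INTER_CUBIC)
a=f(t,240,210,90,60,5)   # 450x300
b=f(t,372,212,58,50,6)   # 348x300
c=f(s,262,130,60,60,5)
d=f(s,250,212,50,60,5)
im=np.zeros((600,800,3),np.uint8); im[:300,:450]=a; im[:300,452:800]=b; im[300:,:300]=c; im[300:,302:552]=d
cv2.imwrite("pics/crop0.png",im)
E
```

```text
(no output)
```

View pics/crop0.png

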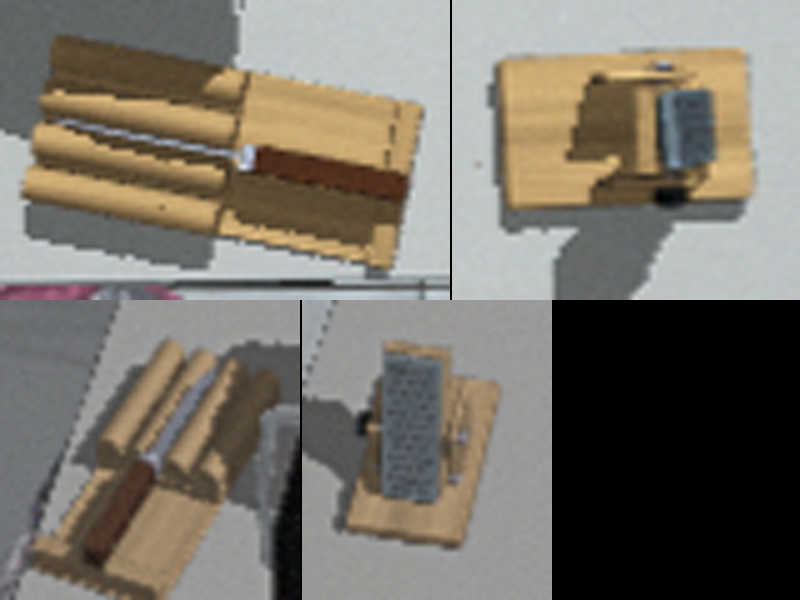

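The crops show the knife's tip pointing to image left (world +y), handle ends at crop (406,186) and (254,159). The stand's foot corners are (500,60), (748,48), (755,195) and (508,208), and the plate faces image right. Next I fit the poses.

```bash
cat > h.py <<'E'
from station import arm
import numpy as np
from scipy.optimize import least_squares
from scipy.spatial.transform import Rotation as R
M={n:arm.camera_model(n) for n in("top","side")}
def proj(n,p):
    m=M[n];T=np.linalg.inv(m["pose"]);f=200/np.tan(np.radians(m["fovy"]/2))
    c=np.atleast_2d(p)@T[:3,:3].T+T[:3,3];return c[:,:2]/c[:,2:]*f+[m["cx"],m["cy"]]
def W(pose,p):
    return R.from_euler('z',pose[2]).apply(np.atleast_2d(p))+[pose[0],pose[1],0]
E
cat > fit.py <<'E'
from h import *
cr=lambda u,v,o,k,x0,y0:((u-o[0]+.5)/k-.5+x0,(v-o[1]+.5)/k-.5+y0)
A=lambda u,v:("top",)+cr(u,v,(0,0),5,240,210)
B=lambda u,v:("top",)+cr(u,v,(452,0),6,372,212)
C=lambda u,v:("side",)+cr(u,v,(0,300),5,262,130)
D=lambda u,v:("side",)+cr(u,v,(302,300),5,250,212)
mm=1e-3
dock=[(A(406,186),(-135,0,60)),(A(254,159),(-22,0,60)),(A(423,103),(-134,-60.5,32)),(A(390,268),(-134,60.5,32)),
 (C(97,557),(-135,0,60)),(C(150,462),(-20,0,60)),(C(35,540),(-134,60.5,32)),(A(22,195),(135,60.5,30))]
def run(fs,x0,pts):
    r=least_squares(fs,x0,loss="soft_l1",x_scale=[.01,.01,.1,.1][:len(x0)])
    print(np.round(r.x,4));print(np.round(fs(r.x).reshape(-1,2),1).tolist());return r.x
fd=lambda x:np.concatenate([proj(o[0],W(x,np.array(p)*mm))[0]-o[1:] for o,p in dock])
run(fd,[.35,.15,1.4],dock)
st=[(B(500,60),(75,-46,18)),(B(748,48),(-75,-46,18)),(B(755,195),(-75,46,18)),(B(508,208),(75,46,18)),
 (D(346,528),(-75,46,18)),(D(460,545),(-75,-46,18)),(D(498,382),(75,-46,18))]
pl=[(B(660,90),-22,144),(B(666,166),22,144),(D(384,352),22,144),(D(448,357),-22,144),(D(382,497),22,30),(D(438,502),-22,30),(B(713,90),-22,30),(B(712,165),22,30)]
def fs(x):
    a=[proj(o[0],W(x,np.array(p)*mm))[0]-o[1:] for o,p in st]
    a+=[proj(o[0],W(x,np.array((-39+(z-30)*np.tan(x[3]),y,z))*mm))[0]-o[1:] for o,y,z in pl]
    return np.concatenate(a)
run(fs,[.4,-.25,1.57,.3],st)
E
python3 fit.py
```

```text
[0.4648 0.1636 1.3686]
[[0.3, 0.0], [-0.7, -0.7], [0.1, -0.3], [0.2, -0.1], [-0.8, -2.4], [0.1, -1.5], [-0.6, 0.9], [0.5, -0.0]]
[ 0.4842 -0.2614  1.6146  0.3638]
[[1.0, -0.4], [0.9, -0.6], [1.5, 0.3], [1.2, 0.3], [-0.7, -0.2], [0.2, -0.2], [0.2, 0.6], [-0.0, 0.0], [-0.2, 0.6], [0.1, -0.2], [-1.1, 0.4], [0.2, -2.7], [0.2, -2.1], [-2.1, -0.5], [-1.1, -0.7]]
```

```bash
cat >> fit.py <<'E'
print("free zb, foot")
def fs2(x):
    a=[proj(o[0],W(x,np.array((p[0],p[1],x[5]*1000))*mm))[0]-o[1:] for o,p in st]
    for o,y,z in pl:
        z=z if z>100 else x[4]*1000
        a.append(proj(o[0],W(x,np.array((-39+(z-30)*np.tan(x[3]),y,z))*mm))[0]-o[1:])
    return np.concatenate(a)
r=least_squares(fs2,[.48,-.26,1.6,.3,.035,.018],loss="soft_l1",x_scale=[.01,.01,.1,.1,.01,.01]);print(np.round(r.x,4));print(np.round(fs2(r.x).reshape(-1,2),1).tolist())
dock[:]=[d for d in dock if d[0][0]=="top"];run(fd,[.35,.15,1.4],dock)
E
python3 fit.py|tail -4
```

```text
[ 0.4838 -0.2591  1.6119  0.3476  0.0159  0.0134]
[[0.3, -0.3], [0.1, -0.4], [0.5, 0.4], [0.4, 0.3], [-0.5, -0.1], [0.2, -0.1], [0.3, 0.8], [-0.1, 0.1], [-0.2, 0.7], [0.1, -0.3], [-1.1, 0.3], [0.2, -0.1], [0.1, 0.5], [-2.0, -0.4], [-1.1, -0.8]]
[0.4642 0.1639 1.3671]
[[0.2, 0.3], [-0.8, -0.5], [-0.0, -0.1], [0.0, 0.1], [0.4, 0.1]]
```

Request:
{"method": "arm_command", "body": {"series": [0,0,0,-1,0.98,0,0.6,0,0,0,-1,0.98,0,0.6,0,0,0,-1,0.98,0,0.6,0,0,0,-1,0.98,0,0.6], "force": 50}}

```text
t: 0.6
eef_pos: [0.3236, -0.4877, 0.2248]
ee_rot: [-3.141, 0.0, -2.727]
force: [0.6, -0.1, 0.6]
width: 0.055
gripper_force: 0.0
```

Request:
{"method": "arm_command", "body": {"series": [0,0,0,-1,0.98,0,0.6,0,0,0,-1,0.98,0,0.6,0,0,0,-1,0.98,0,0.6]}}

```text
t: 0.98
eef_pos: [0.376, -0.3573, 0.2245]
ee_rot: [-3.142, 0.0, -2.727]
force: [0.2, -0.2, 0.6]
width: 0.0525
gripper_force: 0.0
```

Request:
{"method": "arm_command", "body": {"series": [0,0,0,-1,0.98,0,0.6,0,0,0,-1,0.98,0,0.6,0,0,0,-1,0.98,0,0.6]}}

```text
t: 1.35
eef_pos: [0.4288, -0.2273, 0.2246]
ee_rot: [-3.141, 0.0, -2.727]
force: [0.0, -0.9, -0.1]
width: 0.0524
gripper_force: 0.0
```

Request:
{"method": "arm_command", "body": {"series": [0,0,0,-1,0.98,0,0.6,0,0,0,-1,0.98,0,0.6,0,0,0,-1,0.98,0,0.6]}}

```text
t: 1.72
eef_pos: [0.4814, -0.0974, 0.2243]
ee_rot: [-3.141, -0.0, -2.727]
force: [0.6, -0.4, -0.3]
width: 0.0525
gripper_force: 0.0
```

Request:
{"method": "arm_command", "body": {"series": [0,0,0,-0.56,0.98,0,0.6,0,0,0,-0.56,0.98,0,0.6,0,0,0,-0.56,0.98,0,0.6]}}

```text
t: 2.1
eef_pos: [0.4927, 0.0147, 0.2242]
ee_rot: [-3.141, -0.0, -2.727]
force: [-0.9, -1.4, -0.2]
width: 0.0523
gripper_force: 0.0
```

Request:
{"method": "arm_command", "body": {"series": [0,0,-0.61,0,1,0.5,0.6,0,0,-0.61,0,1,0.5,0.6,0,0,-0.61,0,1,0.5,0.6,0,0,-0.61,0,1,0.5,0.6,0,0,-0.61,0,1,0.5,0.6,0,0,-0.61,0,1,0.5,0.6,0,0,-0.61,0,1,0.5,0.6]}}

```text
t: 2.98
eef_pos: [0.4521, 0.1041, 0.1744]
ee_rot: [3.141, -0.0, -1.776]
force: [0.3, 0.2, 0.3]
width: 0.0523
gripper_force: 0.0
```

```bash
cat >> h.py <<'E'
D=(.4642,.1637,1.3675); S=(.484,-.260,1.612)
def plan(pos,yaw,p=None,y=None):
    "shares from the measured (or given) tool pose to TCP pos/yaw, tool down"
    s=arm.get_state();r=R.from_euler('xyz',s["ee_rot"]) if y is None else R.from_euler('xyz',[np.pi,0,y])
    d=r.inv().apply(np.array(pos)-(s["eef_pos"] if p is None else p))
    v=(r.inv()*R.from_euler('xyz',[np.pi,0,yaw])).as_rotvec()
    return np.round(v/(np.pi/2),3),np.round(d/.1,3)
E
python3 - <<'E'
from h import *
import cv2
s=arm.get_state();print(s["t"],s["eef_pos"],s["ee_rot"])
k=W(D,[-.06,0,.049])[0];print(k,plan(k,D[2]-np.pi))
t=arm.grab_frame("top");q=arm.grab_frame("side")
f=lambda im,x,y,w,h,k:cv2.resize(im[y:y+h,x:x+w],None,fx=k,fy=k,interpolation=cv2.INTER_CUBIC)
im=np.zeros((600,800,3),np.uint8);im[:400]=f(t,220,190,160,80,5);im[400:]=0
im2=f(q,242,110,100,100,6)
im=np.zeros((600,800,3),np.uint8);im[:,:600]=im2
cv2.imwrite("pics/s1.png",im);cv2.imwrite("pics/t1.png",f(t,220,190,160,80,5))
E
```

```text
2.975 [0.45205751 0.10412209 0.17435968] [ 3.14138662e+00 -3.59149732e-04 -1.77554219e+00]
[0.45208607 0.10493562 0.049     ] (array([ 0.   , -0.   , -0.001]), array([-8.000e-03,  1.000e-03,  1.254e+00]))
```

View pics/s1.png

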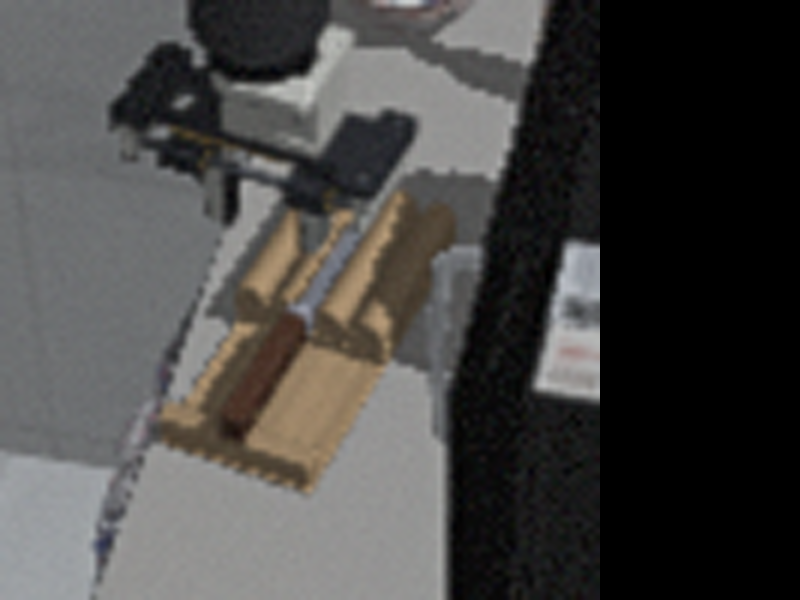

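The gripper hangs aligned over the dock and clear of the oven. The handle runs from crop (235,430) to (300,320). Descending now.

Request:
{"method": "arm_command", "body": {"series": [0,0,0,0,0,0.5,0.6,0,0,0,0,0,0.95,0.6,0,0,0,0,0,0.95,0.6]}}

```text
t: 3.45
eef_pos: [0.4498, 0.1035, 0.0772]
ee_rot: [3.137, -0.005, -1.773]
force: [-0.5, -0.2, -0.3]
width: 0.0527
gripper_force: 0.0
```

Request:
{"method": "arm_command", "body": {"series": [0,0,0,0,0,0.15,0.6,0,0,0,0,0,0.3,0.6,0,0,0,0,0,0.3,0.6]}}

```text
t: 3.82
eef_pos: [0.4523, 0.1053, 0.0505]
ee_rot: [-3.141, -0.0, -1.771]
force: [1.0, -0.1, 0.3]
width: 0.0524
gripper_force: 0.0
```

```bash
python3 - <<'E'
from h import *
import cv2
t=arm.grab_frame("top");q=arm.grab_frame("side")
f=lambda im,x,y,w,h,k:cv2.resize(im[y:y+h,x:x+w],None,fx=k,fy=k,interpolation=cv2.INTER_CUBIC)
im=np.zeros((600,800,3),np.uint8);im[:300,:400]=f(t,240,200,100,75,4);im[:300,400:]=f(q,240,120,100,75,4)
cv2.imwrite("pics/g1.png",im[:300]);print(arm.get_state()["force"])
E
```

```text
[ 0.86422207 -0.3704709  -0.27964717]
```

View pics/g1.png

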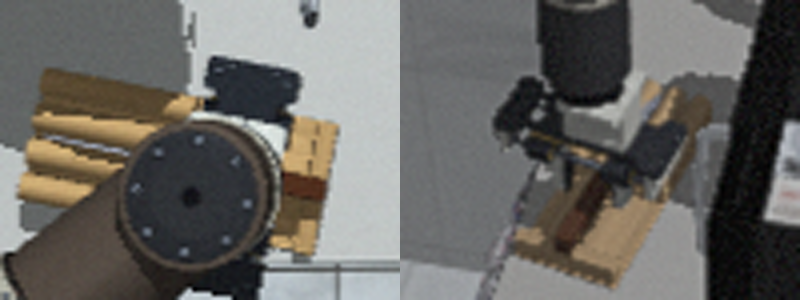

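The handle lies between the fingers in both crops (side crop, about (590,210)). Closing the gripper.

Request:
{"method": "arm_command", "body": {"series": [0,0,0,0,0,0,0.3,0,0,0,0,0,0,0.3,0,0,0,0,0,0,0.2,0,0,0,0,0,0,0.1,0,0,0,0,0,0,0.1,0,0,0,0,0,0,0,0,0,0,0,0,0,0], "force": 10}}

```text
t: 4.8
eef_pos: [0.4518, 0.1051, 0.0495]
ee_rot: [3.142, -0.0, -1.771]
force: [0.1, 0.3, 2.4]
width: 0.0199
gripper_force: 10.0
```

```bash
python3 - <<'E'
from h import *
s=arm.get_state();print(s)
E
```

```text
{'t': 4.8, 'q': array([ 6.54884501e-01,  2.12436577e-01, -6.67297161e-01,  5.03672180e-05,
       -6.91100235e-01, -8.54695178e-01]), 'qd': array([-0.00027014, -0.0008008 , -0.00080052,  0.00055712,  0.00024195,
       -0.00138255]), 'joint_efforts': array([-3.23542161e-02, -3.61899519e+01,  1.95628917e+01,  4.63446200e+00,
        2.17216853e-01,  1.19896664e-02]), 'eef_pos': array([0.45177178, 0.1050882 , 0.04950536]), 'ee_rot': array([ 3.14159216e+00, -4.94728996e-05, -1.77056819e+00]), 'force': array([0.12991633, 0.2923116 , 2.43775253]), 'moment': array([0.02229803, 0.40055349, 0.02254089]), 'gripper_force': 9.982072860002518, 'width': 0.019894715647948136}
```

Request:
{"method": "arm_command", "body": {"series": [0,0,0,0,0,0,0,0,0,0,0,0,0,0,0,0,0,0,0,0,0,0,0,0,0,0,-0.03,0,0,0,0,0,0,-0.06,0], "force": 55}}

```text
t: 5.42
eef_pos: [0.4515, 0.1049, 0.0554]
ee_rot: [3.141, -0.0, -1.771]
force: [1.4, 0.3, -2.6]
width: 0.0192
gripper_force: 54.9
```

Request:
{"method": "arm_command", "body": {"series": [0,0,0,0,0,-0.2,0,0,0,0,0,0,-0.5,0,0,0,0,0,0,-1,0,0,0,0,0,0,-1,0]}}

```text
t: 5.92
eef_pos: [0.4539, 0.1063, 0.1591]
ee_rot: [-3.136, 0.005, -1.77]
force: [0.4, 0.5, -2.3]
width: 0.0192
gripper_force: 54.9
```

```bash
python3 - <<'E'
from h import *
s=arm.get_state();print(s["t"],s["eef_pos"],s["ee_rot"],s["force"],s["moment"],s["width"])
E
```

```text
5.925 [0.45390866 0.10631856 0.1591391 ] [-3.13617993  0.00491248 -1.77002044] [ 0.36172043  0.50710196 -2.26243228] [ 0.01996714  0.07795842 -0.01008052] 0.019190763492687623
```

```bash
python3 - <<'E'
from h import *
P=[((.454,.106,.159),-1.7706)]
a=W(S,[-.065,-.075,0])[0];print(a)
tgt=[((.47,.04,.225),-.87),((.50,-.05,.225),.041),((.54,-.15,.225),.041),((.555,-.24,.225),.041),((a[0],a[1],.225),.041),((a[0],a[1],.1355),.041)]
for t in tgt:
    print(plan(t[0],t[1],np.array(P[-1][0]),P[-1][1]));P.append(t)
E
```

```text
[ 0.56161382 -0.32185543  0.        ]
(array([ 0.   ,  0.   , -0.573]), array([ 0.615, -0.288, -0.66 ]))
(array([ 0.  ,  0.  , -0.58]), array([0.881, 0.351, 0.   ]))
(array([0., 0., 0.]), array([0.359, 1.016, 0.   ]))
(array([0., 0., 0.]), array([0.113, 0.905, 0.   ]))
(array([0., 0., 0.]), array([0.033, 0.821, 0.   ]))
(array([0., 0., 0.]), array([ 0.   , -0.   ,  0.895]))
```

Request:
{"method": "arm_command", "body": {"series": [0,0,-0.11,0.1,-0.05,-0.6,0,0,0,-0.22,0.2,-0.1,-0.66,0,0,0,-0.33,0.35,-0.2,-0.66,0,0,0,-0.44,0.5,-0.28,-0.66,0,0,0,-0.57,0.62,-0.29,-0.66,0,0,0,-0.57,0.62,-0.29,-0.66,0]}}

```text
t: 6.68
eef_pos: [0.4673, 0.0379, 0.2205]
ee_rot: [3.14, 0.001, -0.877]
force: [1.1, 0.1, -0.8]
width: 0.0192
gripper_force: 54.9
```

Request:
{"method": "arm_command", "body": {"series": [0,0,-0.11,0.2,0.1,0,0,0,0,-0.22,0.4,0.2,0,0,0,0,-0.33,0.6,0.3,0,0,0,0,-0.44,0.8,0.35,0,0,0,0,-0.58,0.88,0.35,0,0,0,0,-0.58,0.88,0.35,0,0,0,0,-0.58,0.88,0.35,0,0]}}

```text
t: 7.55
eef_pos: [0.4971, -0.051, 0.2211]
ee_rot: [-3.141, 0.001, 0.031]
force: [0.2, -0.2, -2.1]
width: 0.019
gripper_force: 54.9
```

Request:
{"method": "arm_command", "body": {"series": [0,0,0,0.2,0.5,0,0,0,0,0,0.36,1,0,0,0,0,0,0.36,1,0,0]}}

```text
t: 7.92
eef_pos: [0.5375, -0.152, 0.2207]
ee_rot: [3.141, 0.001, 0.029]
force: [-1.2, 0.4, -1.9]
width: 0.0195
gripper_force: 54.9
```

Request:
{"method": "arm_command", "body": {"series": [0,0,0,0.05,0.5,0,0,0,0,0,0.1,0.9,0,0,0,0,0,0.1,0.9,0,0]}}

```text
t: 8.3
eef_pos: [0.5501, -0.2407, 0.2209]
ee_rot: [-3.142, 0.001, 0.031]
force: [0.8, 0.6, -2.2]
width: 0.0193
gripper_force: 54.9
```

Request:
{"method": "arm_command", "body": {"series": [0,0,0,0,0.5,0,0,0,0,0,0,0.85,0,0,0,0,0,0,0.85,0,0,0,0,0,0,0.85,0,0]}}

```text
t: 8.8
eef_pos: [0.5532, -0.3233, 0.2213]
ee_rot: [-3.141, 0.0, 0.035]
force: [-0.4, 0.7, -2.1]
width: 0.0191
gripper_force: 54.9
```

```bash
python3 - <<'E'
from h import *
import cv2
t=arm.grab_frame("top");q=arm.grab_frame("side")
f=lambda im,x,y,w,h,k:cv2.resize(im[y:y+h,x:x+w],None,fx=k,fy=k,interpolation=cv2.INTER_CUBIC)
im=np.zeros((600,800,3),np.uint8);im[:400,:400]=f(t,370,170,100,100,4);im[:400,400:]=f(q,230,190,100,100,4)
cv2.imwrite("pics/h1.png",im[:400]);s=arm.get_state();print(s["t"],s["eef_pos"],s["ee_rot"],s["force"],s["moment"],s["width"])
a=W(S,[-.065,-.075,0])[0];print(plan((a[0],a[1],.1355),.041))
E
```

```text
8.9 [ 0.55339313 -0.32318411  0.22168759] [-3.14142016e+00 -2.86764335e-04  3.62761300e-02] [ 0.63759102  0.72398994 -1.28659164] [-0.05842407  0.06435753 -0.03261555] 0.019312207611089403
(array([-0.   , -0.   , -0.003]), array([ 0.082, -0.01 ,  0.862]))
```

View pics/h1.png

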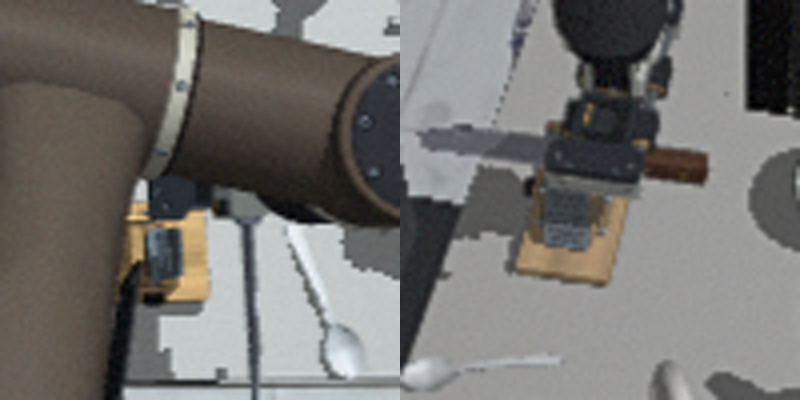

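The knife hangs upright with its tip toward the robot, with the blade at crop column about 250 and the plate at about 165. It is clear of everything. Lowering it, then feeling for contact.

Request:
{"method": "arm_command", "body": {"series": [0,0,0,0.08,0,0.3,0,0,0,0,0.08,0,0.6,0,0,0,0,0.08,0,0.86,0,0,0,0,0.08,0,0.86,0,0,0,0,0.08,0,0.86,0,0,0,0,0.08,0,0.86,0]}}

```text
t: 9.65
eef_pos: [0.5621, -0.3243, 0.1372]
ee_rot: [3.141, -0.002, 0.036]
force: [0.6, -0.6, -0.6]
width: 0.0188
gripper_force: 54.9
```

```bash
cat > st.py <<'E'
from h import *
s=arm.get_state();p=s["eef_pos"]
q=R.from_euler('z',-S[2]).apply(p-[S[0],S[1],0])
Fs=R.from_euler('z',-S[2]).apply(s["force"])
Fm=R.from_euler('z',-S[2]).apply(s["moment"])
print("t",s["t"],"tcp",p.round(4),"rot",s["ee_rot"].round(4),"stand",q.round(4),"edge z",round(q[2]-.0035-.028,4),"Fstand",Fs.round(2),"M",Fm.round(3),s["width"])
E
python3 st.py
```

```text
t 9.65 tcp [ 0.5621 -0.3243  0.1372] rot [ 3.1407e+00 -2.3000e-03  3.6200e-02] stand [-0.0675 -0.0754  0.1372] edge z 0.1057 Fstand [-0.58 -0.57 -0.63] M [0.07  0.092 0.011] 0.018788244137975574
```

Request:
{"method": "arm_command", "body": {"series": [0,0,0,0,-0.2,0,0,0,0,0,0,-0.3,0,0,0,0,0,0,-0.38,0,0,0,0,0,0,-0.4,0,0,0,0,0,0,-0.4,0,0]}}

```text
t: 10.28
eef_pos: [0.5599, -0.2843, 0.1356]
ee_rot: [3.141, -0.0, 0.036]
force: [0.2, -0.3, -2.4]
width: 0.0192
gripper_force: 54.9
```

```bash
python3 st.py; python3 - <<'E'
from h import *
import cv2
t=arm.grab_frame("top");q=arm.grab_frame("side")
f=lambda im,x,y,w,h,k:cv2.resize(im[y:y+h,x:x+w],None,fx=k,fy=k,interpolation=cv2.INTER_CUBIC)
im=np.zeros((400,800,3),np.uint8);im[:,:400]=f(t,385,215,50,50,8);im[:,400:]=f(q,245,205,50,50,8)
cv2.imwrite("pics/h2.png",im)
E
```

```text
t 10.275 tcp [ 0.5599 -0.2843  0.1356] rot [ 3.1415e+00 -1.0000e-04  3.6200e-02] stand [-0.0274 -0.0748  0.1356] edge z 0.1041 Fstand [-0.27 -0.19 -2.39] M [ 0.152  0.072 -0.045] 0.019164050217488838
```

View pics/h2.png

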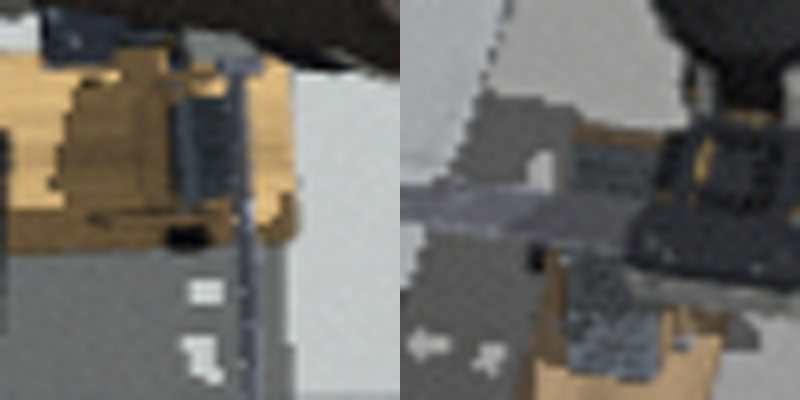

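In the top crop the blade (column about 238) stands about 25 mm before the plate's top edge (column about 178). That puts the face about 12 mm away at edge height, so I close in gently.

Request:
{"method": "arm_command", "body": {"series": [0,0,0,0,-0.02,0,0,0,0,0,0,-0.04,0,0,0,0,0,0,-0.06,0,0,0,0,0,0,-0.06,0,0]}}

```text
t: 10.88
eef_pos: [0.5596, -0.2782, 0.1355]
ee_rot: [3.142, 0.0, 0.036]
force: [-0.5, 0.4, -0.6]
width: 0.0194
gripper_force: 54.9
```

```bash
python3 st.py
```

```text
t 10.875 tcp [ 0.5596 -0.2782  0.1355] rot [3.1415 0.     0.0361] stand [-0.0213 -0.0747  0.1355] edge z 0.104 Fstand [ 0.39  0.45 -0.64] M [ 0.073  0.14  -0.026] 0.019374122550533973
```

Request:
{"method": "arm_command", "body": {"series": [0,0,0,0,-0.01,0,0,0,0,0,0,-0.02,0,0,0,0,0,0,-0.02,0,0,0,0,0,0,-0.02,0,0]}}

```text
t: 11.38
eef_pos: [0.5595, -0.2766, 0.1355]
ee_rot: [3.141, -0.0, 0.036]
force: [0.0, -2.4, -1.9]
width: 0.019
gripper_force: 55.1
```

```bash
python3 st.py
```

```text
t 11.375 tcp [ 0.5595 -0.2766  0.1355] rot [ 3.1413e+00 -1.0000e-04  3.5800e-02] stand [-0.0197 -0.0748  0.1355] edge z 0.104 Fstand [-2.44  0.06 -1.91] M [0.193 1.239 0.189] 0.018992852134283242
```

Contact is felt at 2.4 N. I'll press slightly more and draw in short segments, correcting the force as I go.

Request:
{"method": "arm_command", "body": {"series": [0,0,0,0,-0.004,0,0,0,0,0,0.04,0.0025,0.02,0,0,0,0,0.085,0.009,0.04,0,0,0,0,0.13,0.0155,0.06,0,0,0,0,0.17,0.022,0.08,0,0,0,0,0.17,0.022,0.08,0]}}

```text
t: 12.12
eef_pos: [0.5771, -0.278, 0.1272]
ee_rot: [3.141, -0.0, 0.036]
force: [0.1, -3.5, 0.3]
width: 0.019
gripper_force: 55.1
```

```bash
python3 st.py
```

```text
t 12.125 tcp [ 0.5771 -0.278   0.1272] rot [ 3.1414e+00 -2.0000e-04  3.6000e-02] stand [-0.0218 -0.0923  0.1272] edge z 0.0957 Fstand [-3.51  0.06  0.3 ] M [0.463 1.297 0.222] 0.01900503698503043
```

Request:
{"method": "arm_command", "body": {"series": [0,0,0,0.05,0.0045,0.02,0,0,0,0,0.11,0.01,0.045,0,0,0,0,0.16,0.016,0.07,0,0,0,0,0.22,0.022,0.09,0,0,0,0,0.22,0.022,0.09,0]}}

```text
t: 12.75
eef_pos: [0.5995, -0.2794, 0.1183]
ee_rot: [3.141, -0.001, 0.036]
force: [-0.8, -2.9, 0.6]
width: 0.0192
gripper_force: 55.2
```

```bash
python3 st.py
```

```text
t 12.75 tcp [ 0.5995 -0.2794  0.1183] rot [ 3.1413e+00 -7.0000e-04  3.6100e-02] stand [-0.0241 -0.1146  0.1183] edge z 0.0868 Fstand [-2.86  0.94  0.59] M [0.471 1.573 0.344] 0.019160634951399157
```

Request:
{"method": "arm_command", "body": {"series": [0,0,0,0.02,0.002,0.01,0,0,0,0,0.06,0.007,0.03,0,0,0,0,0.11,0.013,0.055,0,0,0,0,0.16,0.019,0.08,0,0,0,0,0.16,0.019,0.08,0]}}

```text
t: 13.38
eef_pos: [0.6156, -0.2807, 0.1103]
ee_rot: [3.141, -0.001, 0.036]
force: [0.2, -3.9, 0.6]
width: 0.0192
gripper_force: 55.3
```

```bash
python3 st.py
```

```text
t 13.375 tcp [ 0.6156 -0.2807  0.1103] rot [ 3.1413e+00 -8.0000e-04  3.6100e-02] stand [-0.0261 -0.1306  0.1103] edge z 0.0788 Fstand [-3.95 -0.04  0.63] M [0.528 1.67  0.471] 0.019249872875109843
```

Request:
{"method": "arm_command", "body": {"series": [0,0,0,0.04,0.005,0.02,0,0,0,0,0.09,0.01,0.04,0,0,0,0,0.14,0.015,0.06,0,0,0,0,0.18,0.02,0.08,0,0,0,0,0.18,0.02,0.08,0,0,0,0,0.18,0.02,0.08,0]}}

```text
t: 14.12
eef_pos: [0.6333, -0.282, 0.1027]
ee_rot: [3.141, -0.001, 0.036]
force: [0.1, -3.4, 0.6]
width: 0.0192
gripper_force: 55.3
```

```bash
python3 st.py
```

```text
t 14.125 tcp [ 0.6333 -0.282   0.1027] rot [ 3.1413e+00 -1.2000e-03  3.6000e-02] stand [-0.0282 -0.1483  0.1027] edge z 0.0712 Fstand [-3.38  0.06  0.6 ] M [0.478 1.674 0.473] 0.019215170090421185
```

Request:
{"method": "arm_command", "body": {"series": [0,0,0,0.02,0.005,0.02,0,0,0,0,0.04,0.01,0.04,0,0,0,0,0.04,0.01,0.04,0,0,0,0,0.04,0.3,0.04,0,0,0,0,0.04,0.65,-0.3,0,0,0,0,0.04,0.65,-0.95,0,0,0,0,0.04,0.65,-0.95,0]}}

```text
t: 15.0
eef_pos: [0.6423, -0.3478, 0.2034]
ee_rot: [3.139, -0.01, 0.035]
force: [-0.2, 0.5, -2.9]
width: 0.0191
gripper_force: 54.9
```

```bash
python3 st.py;  python3 - <<'E'
from h import *
s=arm.get_state();y0=.036
P=[(s["eef_pos"],y0)]
a=W(S,[-.065,.075,0])[0];b=W(S,[-.03,.075,0])[0];print(a)
x=s["eef_pos"][0]
for t in [((x-.1,-.34,.225),y0-1.414),((x-.19,-.34,.225),y0-2.828),((a[0],a[1],.225),y0-np.pi),((a[0],a[1],.1355),y0-np.pi),((b[0],b[1],.1355),y0-np.pi)]:
    print(plan(t[0],t[1],np.array(P[-1][0]),P[-1][1]));P.append(t)
E
```

```text
t 15.0 tcp [ 0.6423 -0.3478  0.2034] rot [ 3.1388 -0.0101  0.035 ] stand [-0.0942 -0.1545  0.2034] edge z 0.1719 Fstand [ 0.47  0.16 -2.88] M [0.058 0.059 0.029] 0.019098277563208116
[ 0.41174114 -0.32803423  0.        ]
(array([ 0. , -0. ,  0.9]), array([-0.997, -0.114, -0.216]))
(array([ 0. , -0. ,  0.9]), array([-0.172,  0.883,  0.   ]))
(array([-0. , -0. ,  0.2]), array([0.34 , 0.251, 0.   ]))
(array([0., 0., 0.]), array([ 0.   , -0.   ,  0.895]))
(array([0., 0., 0.]), array([0.002, 0.35 , 0.   ]))
```

Request:
{"method": "arm_command", "body": {"series": [0,0,0.11,-0.1,0,-0.2,0,0,0,0.22,-0.2,0,-0.2,0,0,0,0.33,-0.35,0,-0.2,0,0,0,0.44,-0.5,-0.05,-0.2,0,0,0,0.55,-0.65,-0.08,-0.2,0,0,0,0.66,-0.8,-0.1,-0.2,0,0,0,0.78,-1,-0.1,-0.2,0,0,0,0.9,-1,-0.1,-0.2,0]}}

```text
t: 16.0
eef_pos: [0.538, -0.3393, 0.217]
ee_rot: [-3.14, 0.002, -1.383]
force: [0.7, -0.5, -1.9]
width: 0.0196
gripper_force: 54.9
```

Request:
{"method": "arm_command", "body": {"series": [0,0,0.11,0,0.1,0,0,0,0,0.22,-0.05,0.2,0,0,0,0,0.33,-0.1,0.35,0,0,0,0,0.44,-0.15,0.5,0,0,0,0,0.55,-0.17,0.65,0,0,0,0,0.66,-0.17,0.8,0,0,0,0,0.78,-0.17,0.88,0,0,0,0,0.9,-0.17,0.88,0,0]}}

```text
t: 17.0
eef_pos: [0.4489, -0.3398, 0.2169]
ee_rot: [3.14, 0.001, -2.795]
force: [-0.5, -0.8, -1.8]
width: 0.0192
gripper_force: 54.9
```

Request:
{"method": "arm_command", "body": {"series": [0,0,0.1,0.15,0.1,0,0,0,0,0.2,0.34,0.25,0,0,0,0,0.2,0.34,0.25,0,0,0,0,0.2,0.34,0.25,0,0]}}

```text
t: 17.5
eef_pos: [0.4092, -0.3287, 0.2173]
ee_rot: [3.141, 0.001, -3.1]
force: [0.3, 0.1, -1.2]
width: 0.0193
gripper_force: 54.9
```

```bash
python3 st.py;  python3 - <<'E'
from h import *
a=W(S,[-.065,.075,0])[0];print(plan((a[0],a[1],.1355),.036-np.pi))
import cv2
t=arm.grab_frame("top");q=arm.grab_frame("side")
f=lambda im,x,y,w,h,k:cv2.resize(im[y:y+h,x:x+w],None,fx=k,fy=k,interpolation=cv2.INTER_CUBIC)
im=np.zeros((400,800,3),np.uint8);im[:,:400]=f(t,370,170,100,100,4);im[:,400:]=f(q,215,180,100,100,4)
cv2.imwrite("pics/k1.png",im)
E
```

```text
t 17.5 tcp [ 0.4092 -0.3287  0.2173] rot [ 3.1412e+00  1.0000e-03 -3.1003e+00] stand [-0.0656  0.0776  0.2173] edge z 0.1858 Fstand [ 0.06 -0.32 -1.23] M [-0.025  0.017 -0.002] 0.019281167813991824
(array([0.   , 0.001, 0.003]), array([-0.025,  0.005,  0.818]))
```

View pics/k1.png

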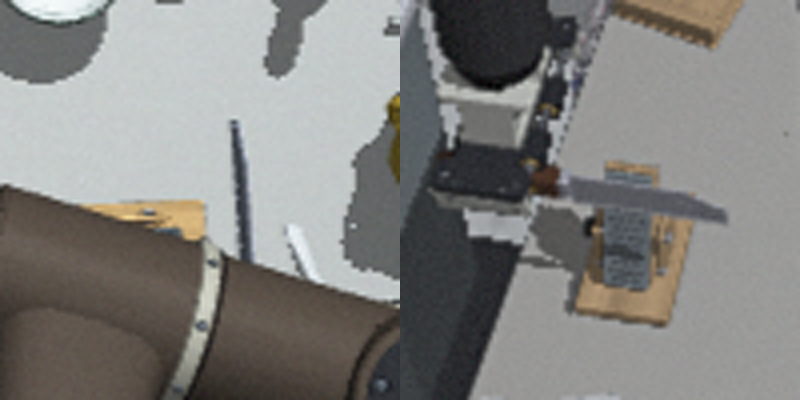

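The knife is turned with its tip away from the robot, upright, and the blade is in front of the plate (side crop, 570 to 725). Lowering and approaching.

Request:
{"method": "arm_command", "body": {"series": [0,0,0,-0.025,0,0.3,0,0,0,0,-0.025,0,0.6,0,0,0,0,-0.025,0,0.82,0,0,0,0,-0.025,0.2,0.82,0,0,0,0,-0.025,0.32,0.82,0,0,0,0,-0.025,0.4,0.82,0,0,0,0,-0.025,0.4,0.82,0]}}

```text
t: 18.48
eef_pos: [0.41, -0.2887, 0.1359]
ee_rot: [-3.141, 0.001, -3.101]
force: [-0.2, 0.1, -1.3]
width: 0.0193
gripper_force: 54.9
```

```bash
python3 st.py
```

```text
t 18.475 tcp [ 0.41   -0.2887  0.1359] rot [-3.1413e+00  1.0000e-03 -3.1007e+00] stand [-0.0256  0.0752  0.1359] edge z 0.1044 Fstand [ 0.14  0.24 -1.29] M [ 0.054  0.073 -0.005] 0.019320041075488837
```

Request:
{"method": "arm_command", "body": {"series": [0,0,0,0,0.015,0,0,0,0,0,0,0.03,0,0,0,0,0,0,0.035,0,0,0,0,0,0,0.035,0,0]}}

```text
t: 18.98
eef_pos: [0.4093, -0.2856, 0.1354]
ee_rot: [-3.142, -0.0, -3.102]
force: [-0.5, 0.1, -1.8]
width: 0.0195
gripper_force: 54.9
```

```bash
python3 st.py
```

```text
t 18.975 tcp [ 0.4093 -0.2856  0.1354] rot [-3.1416 -0.     -3.1019] stand [-0.0225  0.0756  0.1354] edge z 0.1039 Fstand [ 0.07  0.48 -1.8 ] M [0.015 0.034 0.012] 0.01954486026398813
```

Still free at -22.5 mm, so 2 mm steps now.

Request:
{"method": "arm_command", "body": {"series": [0,0,0,0,0.01,0,0,0,0,0,0,0.02,0,0,0,0,0,0,0.02,0,0,0,0,0,0,0.02,0,0]}}

```text
t: 19.48
eef_pos: [0.4094, -0.2838, 0.1356]
ee_rot: [-3.141, 0.0, -3.102]
force: [0.5, -3.8, -1.6]
width: 0.0188
gripper_force: 54.9
```

```bash
python3 st.py
```

```text
t 19.475 tcp [ 0.4094 -0.2838  0.1356] rot [-3.1412e+00  2.0000e-04 -3.1019e+00] stand [-0.0207  0.0755  0.1356] edge z 0.1041 Fstand [-3.78 -0.35 -1.58] M [-0.008  1.572 -0.202] 0.018836561362592787
```

Request:
{"method": "arm_command", "body": {"series": [0,0,0,0.04,-0.005,0.02,0,0,0,0,0.085,-0.01,0.04,0,0,0,0,0.13,-0.016,0.06,0,0,0,0,0.17,-0.021,0.08,0,0,0,0,0.17,-0.021,0.08,0]}}

```text
t: 20.1
eef_pos: [0.3918, -0.2864, 0.1274]
ee_rot: [3.142, -0.0, -3.102]
force: [-0.1, -3.3, 1.0]
width: 0.0192
gripper_force: 55.0
```

```bash
python3 st.py
```

```text
t 20.1 tcp [ 0.3918 -0.2864  0.1274] rot [ 3.1416e+00 -5.0000e-04 -3.1021e+00] stand [-0.0226  0.0932  0.1274] edge z 0.0959 Fstand [-3.32  0.24  1.  ] M [-0.295  1.438 -0.263] 0.019188997586048036
```

Holding at about 3.3 N. Next segment, into the middle window.

Request:
{"method": "arm_command", "body": {"series": [0,0,0,0.05,-0.005,0.02,0,0,0,0,0.11,-0.011,0.045,0,0,0,0,0.17,-0.017,0.07,0,0,0,0,0.22,-0.022,0.09,0,0,0,0,0.22,-0.022,0.09,0]}}

```text
t: 20.72
eef_pos: [0.3695, -0.2894, 0.1183]
ee_rot: [3.141, -0.001, -3.102]
force: [-0.9, -4.0, 1.5]
width: 0.0194
gripper_force: 55.1
```

```bash
python3 st.py
```

```text
t 20.725 tcp [ 0.3695 -0.2894  0.1183] rot [ 3.1413e+00 -1.2000e-03 -3.1022e+00] stand [-0.0246  0.1156  0.1183] edge z 0.0868 Fstand [-3.94  1.08  1.48] M [-0.005  1.677 -0.372] 0.01942919784881456
```

Request:
{"method": "arm_command", "body": {"series": [0,0,0,0.02,-0.003,0.01,0,0,0,0,0.06,-0.009,0.03,0,0,0,0,0.11,-0.015,0.055,0,0,0,0,0.16,-0.021,0.08,0,0,0,0,0.16,-0.021,0.08,0]}}

```text
t: 21.35
eef_pos: [0.3535, -0.2921, 0.1101]
ee_rot: [3.141, -0.001, -3.102]
force: [0.6, -4.6, 1.0]
width: 0.0192
gripper_force: 55.1
```

```bash
python3 st.py
```

```text
t 21.35 tcp [ 0.3535 -0.2921  0.1101] rot [ 3.1411e+00 -1.4000e-03 -3.1024e+00] stand [-0.0267  0.1317  0.1101] edge z 0.0786 Fstand [-4.59 -0.44  0.97] M [-0.283  1.686 -0.468] 0.019218981586418576
```

Request:
{"method": "arm_command", "body": {"series": [0,0,0,0.05,-0.006,0.02,0,0,0,0,0.1,-0.012,0.045,0,0,0,0,0.15,-0.018,0.07,0,0,0,0,0.2,-0.023,0.09,0,0,0,0,0.2,-0.023,0.09,0,0,0,0,0.2,-0.023,0.09,0]}}

```text
t: 22.1
eef_pos: [0.3337, -0.2951, 0.1012]
ee_rot: [3.141, -0.002, -3.102]
force: [-1.9, -4.8, 1.6]
width: 0.0194
gripper_force: 55.2
```

```bash
python3 st.py
```

```text
t 22.1 tcp [ 0.3337 -0.2951  0.1012] rot [ 3.1410e+00 -1.9000e-03 -3.1022e+00] stand [-0.0289  0.1516  0.1012] edge z 0.0697 Fstand [-4.71  2.09  1.57] M [ 0.336  1.601 -0.515] 0.01935341189353469
```

Request:
{"method": "arm_command", "body": {"series": [0,0,0,0,-0.2,0,0,0,0,0,0,-0.45,-0.3,0,0,0,0,-0.2,-0.45,-0.7,0,0,0,0,-0.4,-0.45,-1,0,0,0,0,-0.5,-0.45,-1,0,0,0,0,-0.5,-0.45,-1,0]}}

```text
t: 22.85
eef_pos: [0.3857, -0.3371, 0.1999]
ee_rot: [3.139, -0.003, -3.101]
force: [0.3, -0.4, -1.9]
width: 0.0189
gripper_force: 54.9
```

```bash
python3 st.py;  python3 - <<'E'
from h import *
s=arm.get_state();y0=s["ee_rot"][2]
P=[(s["eef_pos"],y0)]
h=-1.7708
for t in [((.42,-.26,.225),y0+.35),((.43,-.2,.225),h),((.445,-.1,.225),h),((.452,0.005,.225),h),((.4517,.105,.18),h),((.4517,.105,.12),h)]:
    print(plan(t[0],t[1],np.array(P[-1][0]),P[-1][1]));P.append(t)
E
```

```text
t 22.85 tcp [ 0.3857 -0.3371  0.1999] rot [ 3.1394e+00 -2.7000e-03 -3.1012e+00] stand [-0.073   0.1014  0.1999] edge z 0.1684 Fstand [-0.38 -0.25 -1.92] M [ 0.062 -0.056 -0.039] 0.018882434924765587
(array([ 0.   ,  0.   , -0.223]), array([-0.374,  0.757, -0.251]))
(array([-0.   ,  0.   , -0.624]), array([-0.321,  0.517,  0.   ]))
(array([0., 0., 0.]), array([-1.01 ,  0.052,  0.   ]))
(array([0., 0., 0.]), array([-1.043,  0.14 ,  0.   ]))
(array([0., 0., 0.]), array([-0.979,  0.202,  0.45 ]))
(array([0., 0., 0.]), array([ 0. , -0. ,  0.6]))
```

Request:
{"method": "arm_command", "body": {"series": [0,0,-0.1,0,0,-0.25,0,0,0,-0.22,-0.2,0.4,-0.25,0,0,0,-0.22,-0.37,0.76,-0.25,0,0,0,-0.22,-0.37,0.76,-0.25,0]}}

```text
t: 23.35
eef_pos: [0.4195, -0.2586, 0.2249]
ee_rot: [3.139, -0.002, -2.754]
force: [-0.1, 0.5, -1.8]
width: 0.0192
gripper_force: 54.9
```

Request:
{"method": "arm_command", "body": {"series": [0,0,-0.11,-0.05,0.1,0,0,0,0,-0.22,-0.1,0.2,0,0,0,0,-0.33,-0.15,0.3,0,0,0,0,-0.44,-0.2,0.4,0,0,0,0,-0.55,-0.32,0.52,0,0,0,0,-0.62,-0.32,0.52,0,0,0,0,-0.62,-0.32,0.52,0,0]}}

```text
t: 24.22
eef_pos: [0.4292, -0.2007, 0.2253]
ee_rot: [3.139, -0.0, -1.783]
force: [0.0, -0.2, -2.0]
width: 0.0193
gripper_force: 54.9
```

Request:
{"method": "arm_command", "body": {"series": [0,0,0,-0.5,0.02,0,0,0,0,0,-1,0.05,0,0,0,0,0,-1,0.05,0,0]}}

```text
t: 24.6
eef_pos: [0.4464, -0.0999, 0.2259]
ee_rot: [3.141, 0.0, -1.782]
force: [0.7, -0.6, -2.1]
width: 0.0195
gripper_force: 54.9
```

Request:
{"method": "arm_command", "body": {"series": [0,0,0,-0.5,0.07,0,0,0,0,0,-1,0.14,0,0,0,0,0,-1,0.14,0,0]}}

```text
t: 24.98
eef_pos: [0.4537, 0.0005, 0.226]
ee_rot: [3.141, -0.0, -1.782]
force: [-0.3, -0.4, -1.9]
width: 0.019
gripper_force: 54.9
```

Request:
{"method": "arm_command", "body": {"series": [0,0,0,-0.5,0.1,0.2,0,0,0,0,-0.8,0.18,0.4,0,0,0,0,-1,0.2,0.45,0,0,0,0,-1,0.2,0.45,0,0,0,0,-1,0.2,0.45,0]}}

```text
t: 25.6
eef_pos: [0.4557, 0.1002, 0.1819]
ee_rot: [-3.141, -0.0, -1.783]
force: [0.4, -0.8, -1.5]
width: 0.0195
gripper_force: 54.9
```

```bash
python3 - <<'E'
from h import *
s=arm.get_state();print(s["t"],s["eef_pos"],s["ee_rot"],s["moment"]);print(plan((.4517,.105,.12),-1.7708))
E
```

```text
25.6 [0.45565861 0.10017335 0.18186212] [-3.14136366e+00 -8.20180965e-05 -1.78323726e+00] [-0.04888666  0.07760132  0.0095459 ]
(array([-0.   , -0.   , -0.008]), array([-0.039,  0.049,  0.619]))
```

Request:
{"method": "arm_command", "body": {"series": [0,0,-0.008,-0.039,0.049,0.3,0,0,0,-0.008,-0.039,0.049,0.6,0,0,0,-0.008,-0.039,0.049,0.62,0,0,0,-0.008,-0.039,0.049,0.62,0,0,0,-0.008,-0.039,0.049,0.62,0]}}

```text
t: 26.22
eef_pos: [0.4523, 0.106, 0.1208]
ee_rot: [-3.14, 0.002, -1.77]
force: [-0.4, 0.9, -2.0]
width: 0.0191
gripper_force: 54.9
```

```bash
python3 - <<'E'
from h import *
import cv2
t=arm.grab_frame("top");q=arm.grab_frame("side")
f=lambda im,x,y,w,h,k:cv2.resize(im[y:y+h,x:x+w],None,fx=k,fy=k,interpolation=cv2.INTER_CUBIC)
im=np.zeros((480,800,3),np.uint8);im[:,:400]=f(t,238,210,50,60,8);im[:,400:]=f(q,262,125,50,60,8)
cv2.imwrite("pics/p1.png",im)
s=arm.get_state();print(s["t"],s["eef_pos"],s["ee_rot"],s["moment"]);print(plan((.4517,.105,.0495),-1.7708))
E
```

```text
26.325 [0.45198071 0.10597811 0.1204817 ] [-3.14024575e+00  1.30788160e-03 -1.76988039e+00] [-0.07150896  0.04879632  0.00235347]
(array([-0.001,  0.001,  0.001]), array([0.011, 0.002, 0.71 ]))
```

View pics/p1.png

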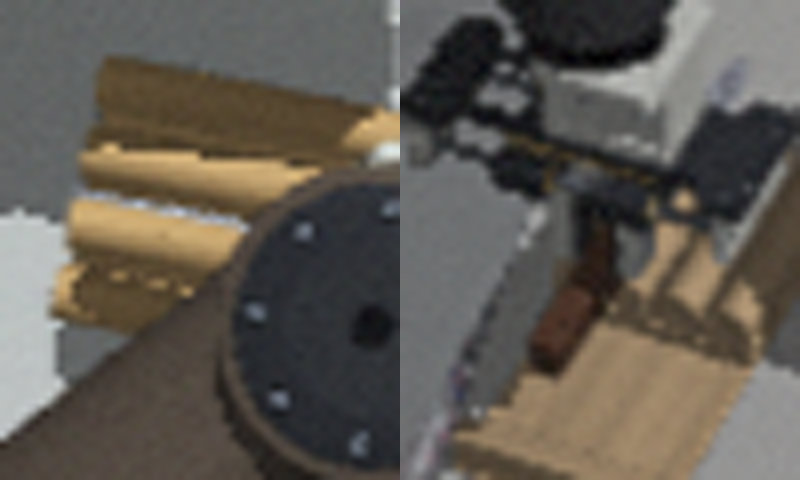

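The blade lies over the middle slot (crop from (85,195) to (230,215)). Lowering it in stages.

Request:
{"method": "arm_command", "body": {"series": [0,0,0,0.01,0,0.2,0,0,0,0,0.01,0,0.35,0,0,0,0,0.01,0,0.48,0,0,0,0,0.01,0,0.48,0]}}

```text
t: 26.82
eef_pos: [0.4508, 0.1045, 0.0709]
ee_rot: [3.141, -0.001, -1.77]
force: [-0.3, 0.4, -2.2]
width: 0.019
gripper_force: 54.9
```

```bash
python3 - <<'E'
from h import *
s=arm.get_state();print(s["eef_pos"],s["ee_rot"],s["force"],s["moment"]);print(plan((.4517,.105,.0495),-1.7708))
E
```

```text
[0.4507852  0.10453387 0.07090429] [ 3.14055005e+00 -1.15052902e-03 -1.76971351e+00] [-0.32736256  0.39831904 -2.21113437] [-0.08104137  0.07817832  0.00250408]
(array([ 0.001, -0.001,  0.001]), array([-0.007, -0.008,  0.214]))
```

Into the slot without any force. On down, stopping just above home.

Request:
{"method": "arm_command", "body": {"series": [0,0,0,-0.005,-0.006,0.07,0,0,0,0,-0.005,-0.006,0.14,0,0,0,0,-0.005,-0.006,0.19,0,0,0,0,-0.005,-0.006,0.205,0,0,0,0,-0.005,-0.006,0.205,0]}}

```text
t: 27.45
eef_pos: [0.4519, 0.1051, 0.0509]
ee_rot: [3.142, -0.0, -1.77]
force: [-0.5, -0.0, -1.7]
width: 0.0189
gripper_force: 54.9
```

```bash
python3 - <<'E'
from h import *
s=arm.get_state();print(s["eef_pos"],s["ee_rot"],s["force"],s["moment"]);print(plan((.4517,.105,.0495),-1.7708))
E
```

```text
[0.4518913  0.10512338 0.05092041] [ 3.14150492e+00 -1.51729093e-04 -1.76974748e+00] [-0.46096994 -0.01452059 -1.66500961] [-0.00499954  0.09123575 -0.00950565]
(array([ 0.   , -0.   ,  0.001]), array([0.002, 0.002, 0.014]))
```

Request:
{"method": "arm_command", "body": {"series": [0,0,0,0,0,0.014,0,0,0,0,0,0,0.014,0,0,0,0,0,0,0.014,0.3,0,0,0,0,0,0.014,0.5,0,0,0,0,0,0.014,0.55,0,0,0,0,0,0.014,0.55], "force": 10}}

```text
t: 28.2
eef_pos: [0.4519, 0.1052, 0.0496]
ee_rot: [-3.142, 0.0, -1.77]
force: [1.0, 0.8, 0.9]
width: 0.0467
gripper_force: 0.0
```

Request:
{"method": "arm_command", "body": {"series": [0,0,0,0,0,-0.1,0.55,0,0,0,0,0,-0.4,0.55,0,0,0,0,0,-1,0.55,0,0,0,0,0,-1,0.55]}}

```text
t: 28.7
eef_pos: [0.4546, 0.1066, 0.1547]
ee_rot: [-3.135, 0.006, -1.769]
force: [0.1, 0.0, -0.8]
width: 0.0481
gripper_force: 0.0
```

Request:
{"method": "arm_command", "body": {"series": [0,0,0,0.5,0,-0.6,0.55,0,0,0,1,0,-0.6,0.55,0,0,0,1,0,-0.6,0.55]}}

```text
t: 29.08
eef_pos: [0.4314, 0.0047, 0.211]
ee_rot: [-3.14, 0.002, -1.773]
force: [0.1, 0.2, -0.1]
width: 0.0479
gripper_force: 0.0
```

Request:
{"method": "arm_command", "body": {"series": [0,0,0,0.5,-0.1,0,0.55,0,0,0,1,-0.1,0,0.55,0,0,0,1,-0.1,0,0.55]}}

```text
t: 29.45
eef_pos: [0.4211, -0.0948, 0.2092]
ee_rot: [3.141, -0.0, -1.773]
force: [0.1, -0.1, 0.4]
width: 0.0482
gripper_force: 0.0
```

Request:
{"method": "arm_command", "body": {"series": [0,0,0,0.5,-0.1,0,0.55,0,0,0,1,-0.1,0,0.55,0,0,0,1,-0.1,0,0.55]}}

```text
t: 29.82
eef_pos: [0.4117, -0.1943, 0.2091]
ee_rot: [3.14, -0.0, -1.773]
force: [-0.1, 0.4, -0.5]
width: 0.0484
gripper_force: 0.0
```

```bash
python3 - <<'E'
from h import *
import cv2
t=arm.grab_frame("top");q=arm.grab_frame("side")
f=lambda im,x,y,w,h,k:cv2.resize(im[y:y+h,x:x+w],None,fx=k,fy=k,interpolation=cv2.INTER_CUBIC)
im=np.zeros((600,800,3),np.uint8);im[:300,:450]=f(t,240,210,90,60,5);im[300:,:300]=f(q,262,130,60,60,5)
cv2.imwrite("pics/e1.png",im)
E
```

```text
(no output)
```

View pics/e1.png

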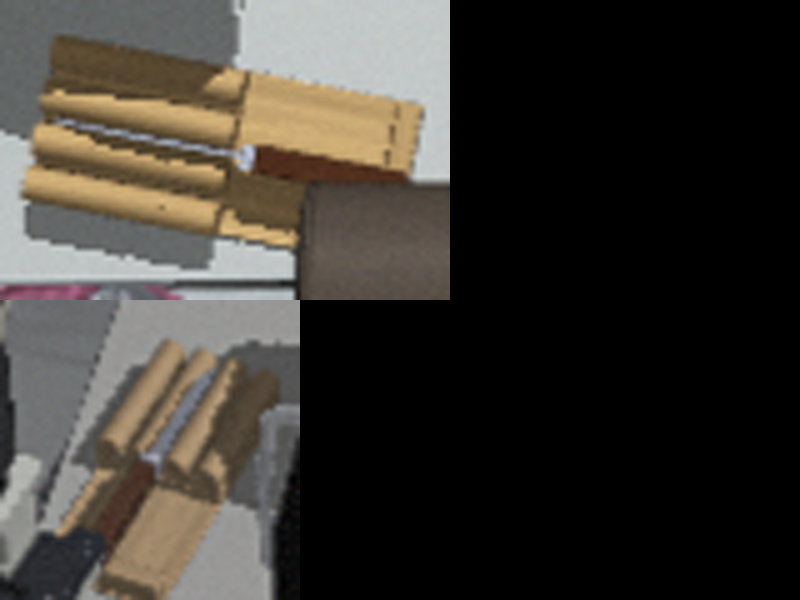

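The knife sits just as it did at the start: handle front at crop (254,158), blade in the middle slot. Handing in.

```bash
python3 -c "
from station import arm
print(arm.job_done())"
```

```text
the job is handed in; nothing more can be done
None
```

The job is handed in (no verdict came back): both faces were drawn over the plate at about 2–5 N, right-hand face first, and the last picture shows the knife back in the middle slot as it started.

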